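# Nest the washed filter sleeves loosely

### The job

The washed tapered filter sleeves are going back into storage: lift the orange sleeve and set it upright over the yellow one, so that it hangs loosely on the taper. Do not push it down or drop it from well above, or the two will wedge together; let go just before it binds and let it settle under its own weight. Leave the yellow sleeve standing where it is and leave the small green sleeve alone.

Things in the scene. Friction and masses are not known exactly. Their poses are not given: they have to be found in the camera images.
- orange_sleeve_center (a point): Orange plastic sleeve, loose, about 70 g, standing wide end down: hollow cone open at both ends, 80 mm high, 66 mm across the foot, tapering to 32 mm at 42 mm up; above that a straight round neck 32 mm across: grip there. Wall 4 mm, bore 58 mm at the foot. The point is on the axis half-way up (40 mm above the foot); z up. The three sleeves stand in any order.
- yellow_sleeve_center (a point): Yellow plastic sleeve, loose, 160 g, wide end down: hollow cone, no neck, 50 mm high, 68 mm across the foot, 24 mm at the top. The point is on the axis half-way up (25 mm above the foot); z up. Nested by its own weight, the orange sleeve's foot stands 15 mm above the yellow one's, its centre point 30 mm above this point. Released up to 10 mm higher, it slides down and centres itself.
- green_sleeve_center (a point): Small green plastic sleeve of a like shape, loose, to be left alone: 62 mm high, 48 mm across the foot, neck 24 mm across. The point is on its axis half-way up (31 mm above its foot); z up.

How it is judged:
At the end, for the whole second after the job is handed in: Orange sleeve upright (within 10 degrees) over the upright yellow one, axes within 10 mm, its centre point 22 to 38 mm above the yellow one's, released and at rest; yellow sleeve within 30 mm of its start (horizontal distance between orange_sleeve_center and yellow_sleeve_center below 0.01 m and z of orange_sleeve_center in the frame of yellow_sleeve_center between 0.022 and 0.038 m and angle between each of orange_sleeve_center, yellow_sleeve_center's own z axis and vertical below 0.175 rad and distance of yellow_sleeve_center from where it was at the start of the episode below 0.03 m and linear speed of orange_sleeve below 0.02 m/s); the robot touches nothing.
It fails at once if the orange sleeve is pushed or dropped hard onto the yellow one: contact forces round the taper add up to over 60 N (a downward push of about 13 N) (contact force between orange_sleeve and yellow_sleeve above 60 N).
It fails at once if the green sleeve is moved by more than 30 mm (distance of green_sleeve_center from where it was at the start of the episode above 0.03 m).
It fails at once if the orange sleeve is let go over the yellow one more than 25 mm above its nested position (horizontal distance between orange_sleeve_center and yellow_sleeve_center below 0.035 m and z of orange_sleeve_center in the frame of yellow_sleeve_center above 0.055 m and contact force between the fingers and orange_sleeve below 0.1 N).
It also fails if it takes over 42 s, if anything falls off the work surface, if the arm or the gripper's body presses on something with over 40 N, if the wrist force passes 120 N, or if a joint passes its speed limit or range.

### The arm

A 7-joint arm with a two-finger parallel gripper is mounted at the origin on a cart in front of the work surface, level with it; the furniture and walls round the work are solid. World frame = base frame: x ahead of the robot, y to its left, z up, the work surface at z = 0. Lengths are in m, angles in rad, forces in N, time in s.
With the tool pointing down it reaches from about 0.4 to 0.875 m from the base axis. Payload 19.3 kg.
Tool frame: the origin (TCP) lies midway between the tips of the shut fingers; the grasp point (between the pads) lies 19 mm behind it; z points along the fingers, y is the direction in which the jaws open and shut (so a half turn about z gives the same grasp; the last joint's range is limited). The gripper opens to 85 mm and grips with 20 to 120 N. Pads are 22 mm wide; open, the fingers measure 114 mm over their backs; the gripper's body (76 mm by 85 mm) begins 54 mm behind the grasp point. The pads swing forward as they close: fully open they stand 13 mm farther back than shut.
Start: joints at [1.276, 0.521, -0.036, 1.599, 0.021, 1.021, -0.113], TCP at [0.139, -0.609, 0.231] pointing down, gripper open.
Joint ranges: [-2.91, 2.91], [-0.3, 2.13], [-1.5, 1.42], [0.17, 2.43], [-1.26, 4.41], [0.16, 1.93], [-2.52, 2.52]. Speed limits (rad/s): [1.89, 1.89, 2.39, 2.39, 3.01, 3.01, 3.01].

### API

Orientations are given as [roll, pitch, yaw] about the fixed x, y, z axes, in that order (R = Rz(yaw) Ry(pitch) Rx(roll)).
In Python, from workcell import bot gives the robot as it stands.
- The arm moves only by the tool servo_tool, never from a script. Its argument "plan" is a list of rows, each a list of 5 numbers: the shift along the world's x, y, z in mm, then the turn about the world's z in rad, then the gripper's target within -1 to 1 (shut at 1, half-way at 0, fully open at -1). In form: [[tx, ty, tz, yaw, jaw], ...]. A call has exactly 10 rows; each row is the pose to reach, as a shift and turn from the pose commanded when the call began; what a row does not reach only later rows make up. A row lasts 1/12 s, in which the tool goes at most 41.7 mm and 7.16 degrees, less where a joint would pass 70% of its speed; a pose out of reach is approached as far as the arm can. A call with a gripper value outside its range is refused whole. The fingers move at their own pace and stop on an object; "squeeze" is the grip in N (left out, the last holds). Time passes only in rows, so rows that repeat a pose let the fingers close, or fill a call up. It gives the time, the measured TCP pose, the force and the opening at its end, in the units of the state.
- bot.observe(): the state, without advancing time (a new reading comes with each control period).
- bot.grab_frame(name): name is "scene" or "top" or "wrist"; returns the picture (480x640x3 uint8, blue, green, red); there is no depth.
- bot.calibration(name): a dict with "fx", "fy", "cx", "cy" (pixels), "T" (4x4, takes a point from camera to world coordinates). Camera axes: x right, y down, z forward; pixel columns grow to the right and rows downward; lengths in m; the calibration is good to about 2 mm. A picture is of the moment at which its call begins: read the wrist's pose just before it. calibration takes no time and is no camera call; for the wrist camera it gives the pose at the moment of the call.
- bot.job_done(): hands the job in, once; it reports no verdict.
The state is a dict: "clock": time; "qpos": joint angles; "qd": joint speeds; "joint_efforts": joint torques, N m; "position": TCP position; "tool_rot": TCP orientation; "force": force on the tool from outside, world axes, zero at the start; "moment": the same for the moment, N m; "grip_width": finger opening in m.
Only numpy, scipy, OpenCV 4.12 (cv2) and the standard library are available. Lean on these libraries where they do the work, as an engineer would, in place of code of your own. Each camera call takes 0.05 s, during which the arm holds its last target.

## Working session

There is one attempt and no reset: what is moved stays moved. The work goes in short steps, Python scripts to look and compute and a tool call to move; the robot and the scene stay as the last step left them, time stands still between calls to the robot, and variables do not carry over. Pictures are saved under pics/ and viewed, and the job is handed in when it is done.

Besides the shell and the picture viewer there is one more tool, called after ">>>" by a JSON object that holds its "fn" and its "kwargs". servo_tool: Moves the arm, as the interface text tells. Its arguments: {"type":"object","properties":{"plan":{"type":"array","items":{"type":"array","items":{"type":"number"}}},"squeeze":{"type":"number"}},"required":["plan"]}

```bash
mkdir -p pics; python3 - <<'E'
from workcell import bot
import cv2
s=bot.observe()
print({k:s[k] for k in ("clock","position","tool_rot","grip_width","force")})
for n in ("scene","top"):
    im=bot.grab_frame(n); cv2.imwrite(f"pics/{n}0.png",im)
    c=bot.calibration(n); print(n,c)
E
```

```text
{'clock': 0.0, 'position': array([ 0.13925276, -0.60895684,  0.23075108]), 'tool_rot': array([-3.14050443e+00,  6.62537029e-05,  2.24864203e-01]), 'grip_width': 0.08501432507872989, 'force': array([ 0.13156473, -0.3640503 ,  0.48344448])}
scene {'fx': 532.9750661794872, 'fy': 532.9750661794872, 'cx': 323.5165919071118, 'cy': 243.7361992722825, 'T': array([[-0.76286797, -0.50260069,  0.40672474,  0.10529685],
       [-0.64650372,  0.58510263, -0.48957925,  0.50027521],
       [ 0.00808716, -0.63643339, -0.77128927,  0.80192653],
       [ 0.        ,  0.        ,  0.        ,  1.        ]])}
top {'fx': 528.9970282392078, 'fy': 528.9970282392078, 'cx': 324.4371928741528, 'cy': 248.62130050026528, 'T': array([[-1.57382137e-02, -9.85954934e-01,  1.66268390e-01,
         2.96360408e-01],
       [-9.99876070e-01,  1.55842765e-02, -2.23054417e-03,
         2.02649538e-02],
       [-3.91956532e-04, -1.66282889e-01, -9.86078013e-01,
         1.18883496e+00],
       [ 0.00000000e+00,  0.00000000e+00,  0.00000000e+00,
         1.00000000e+00]])}
```

View pics/scene0.png

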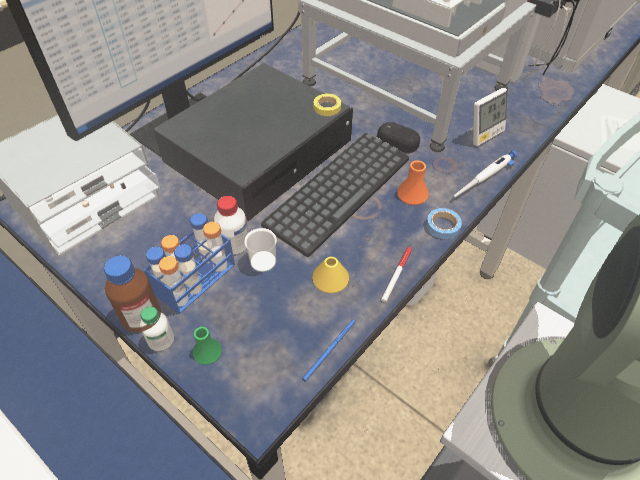

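View pics/top0.png

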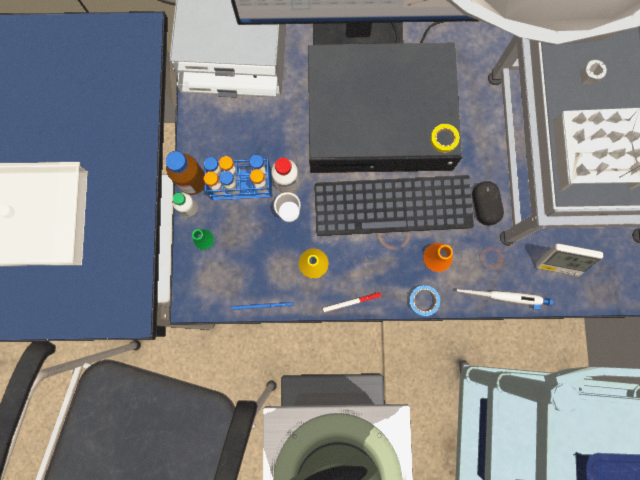

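Both cameras show the sleeves. In the scene view, orange is at about (414,183), yellow at (331,273) and green at (206,346). In the top view they are at (440,257), (313,263) and (203,239). Next I'll fit projected models to the colour masks.

```bash
cat > h.py <<'E'
import numpy as np, cv2
from scipy.optimize import minimize
M={'orange':[(0,33),(.042,16),(.08,16)],'yellow':[(0,34),(.05,12)],'green':[(0,24),(.0326,12),(.062,12)]}
HUE={'orange':(4,14),'yellow':(20,29),'green':(50,80)}
def proj(c,P,T=None):
    T=c['T'] if T is None else T
    q=(np.asarray(P)-T[:3,3])@T[:3,:3]
    return np.c_[c['fx']*q[:,0]/q[:,2]+c['cx'],c['fy']*q[:,1]/q[:,2]+c['cy']]
def mask(im,n,near,r=45):
    h=cv2.cvtColor(im,cv2.COLOR_BGR2HSV); lo,hi=HUE[n]
    m=cv2.inRange(h,(lo,140 if n!='green' else 110,40),(hi,255,255))
    k=np.zeros_like(m); cv2.circle(k,near,r,255,-1); m&=k
    cs,_=cv2.findContours(m,cv2.RETR_EXTERNAL,cv2.CHAIN_APPROX_NONE)
    cs=max(cs,key=cv2.contourArea); o=np.zeros_like(m); cv2.drawContours(o,[cs],-1,255,-1); return o,cs
def sil(c,n,xy,z0=0,S=4,shape=(480,640)):
    a=np.linspace(0,2*np.pi,40,endpoint=False)
    rings=[proj(c,np.c_[xy[0]+r/1e3*np.cos(a),xy[1]+r/1e3*np.sin(a),np.full(40,z+z0)]) for z,r in M[n]]
    o=np.zeros(shape,np.uint8)
    for A,B in zip(rings,rings[1:]):
        h=cv2.convexHull(np.vstack([A,B]).astype(np.float32))
        cv2.fillPoly(o,[np.round(h*16).astype(np.int32)],255,lineType=cv2.LINE_AA,shift=4)
    return o
def fit(views,n,x0,z0=0):
    def cost(p):
        return sum(np.abs(sil(c,n,p,z0).astype(float)-m).sum()/m.sum() for c,m in views)
    r=minimize(cost,x0,method='Nelder-Mead',options=dict(initial_simplex=[x0,[x0[0]+.012,x0[1]],[x0[0],x0[1]+.012]],xatol=1e-4,fatol=1e-5))
    return r.x,r.fun
E
python3 - <<'E'
from h import *
from workcell import bot
ims={n:cv2.imread(f"pics/{n}0.png") for n in("scene","top")}
cal={n:bot.calibration(n) for n in ims}
px={'orange':dict(scene=(414,183),top=(440,257)),'yellow':dict(scene=(331,273),top=(313,263)),'green':dict(scene=(206,346),top=(203,239))}
def ray(c,u,z):
    d=c['T'][:3,:3]@np.array([(u[0]-c['cx'])/c['fx'],(u[1]-c['cy'])/c['fy'],1]); o=c['T'][:3,3]
    return (o+d*(z-o[2])/d[2])[:2]
for n in px:
    v={k:mask(ims[k],n,px[n][k])[0] for k in ims}
    x0=ray(cal['top'],px[n]['top'],.03)
    for ks in (['scene'],['top'],['scene','top']):
        print(n,ks,[int((v[k]>0).sum()) for k in ks],*fit([(cal[k],v[k]) for k in ks],n,x0))
    x,_=fit([(cal[k],v[k]) for k in ks],n,x0)
    for k in ims:
        s=sil(cal[k],n,x); cs,_=cv2.findContours((s>127).astype(np.uint8),cv2.RETR_EXTERNAL,cv2.CHAIN_APPROX_NONE); cv2.drawContours(ims[k],cs,-1,(255,0,255),1)
a=cv2.resize(ims['scene'][140:380,170:490],None,fx=2,fy=2,interpolation=0); cv2.imwrite('pics/fit_s.png',a)
E
```

```text
orange ['scene'] [890] [ 0.47476803 -0.23685281] 0.14041418814716897
orange ['top'] [503] [ 0.47388758 -0.238956  ] 0.4814719525981367
orange ['scene', 'top'] [890, 503] [ 0.47393886 -0.23865383] 0.6325838842249434
yellow ['scene'] [798] [0.46681745 0.04474064] 0.2912722983930414
yellow ['top'] [683] [0.46401973 0.04395384] 0.10564120230815606
yellow ['scene', 'top'] [798, 683] [0.4653842  0.04356395] 0.4059973952335551
green ['scene'] [671] [0.52378235 0.29651866] 0.28535110020163057
green ['top'] [369] [0.52368005 0.29412362] 0.11707317073170732
green ['scene', 'top'] [671, 369] [0.52370298 0.29427602] 0.4149005321618629
```

View pics/fit_s.png

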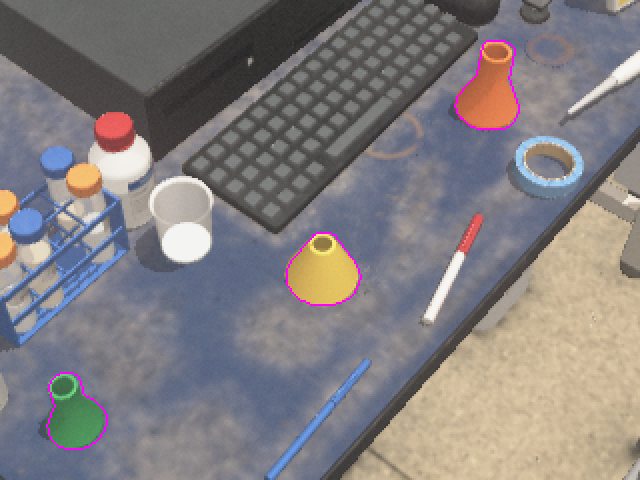

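The silhouettes match well. Orange is at about (0.474, -0.2385) and yellow at about (0.4655, 0.044). Next I move above the orange sleeve.

>>> {"fn": "servo_tool", "kwargs": {"plan": [[12,13,0,0,-1],[30,33,0,0,-1],[48,53,0,0,-1],[66,73,0,0,-1],[84,93,0,0,-1],[102,113,0,0,-1],[120,133,0,0,-1],[138,153,0,0,-1],[156,173,0,0,-1],[174,193,0,0,-1]], "squeeze": 30}}

```text
clock: 0.93
position: [0.3139, -0.4151, 0.2311]
tool_rot: [-3.141, 0.0, 0.225]
force: [0.9, -0.6, -0.5]
grip_width: 0.0851
```

>>> {"fn": "servo_tool", "kwargs": {"plan": [[18,20,0,0,-1],[36,40,0,0,-1],[54,60,0,0,-1],[72,80,0,0,-1],[90,100,0,0,-1],[108,120,0,0,-1],[126,140,0,0,-1],[144,160,0,0,-1],[156,172,0,0,-1],[161,177.5,0,0,-1]]}}

```text
clock: 1.77
position: [0.4758, -0.2364, 0.2311]
tool_rot: [-3.141, -0.0, 0.228]
force: [-0.7, -0.0, 0.9]
grip_width: 0.0855
```

```bash
python3 - <<'E'
from workcell import bot
import cv2
s=bot.observe()
print({k:s[k] for k in ("clock","position","tool_rot","force","qpos")})
for n in ("scene","wrist"):
    c=bot.calibration(n)
    cv2.imwrite(f"pics/{n}1.png",bot.grab_frame(n))
print(c)
E
```

```text
{'clock': 1.7667, 'position': array([ 0.47584364, -0.23642615,  0.23105622]), 'tool_rot': array([-3.14075925e+00, -3.08788071e-04,  2.27748865e-01]), 'force': array([-0.65743965, -0.01104125,  0.90132329]), 'qpos': array([ 0.49477295,  0.37824319, -0.18869883,  1.8399001 ,  0.08533865,
        0.9314725 , -1.07492662])}
{'fx': 390.68326993169035, 'fy': 390.68326993169035, 'cx': 327.95925109428214, 'cy': 232.8518862528755, 'T': array([[ 0.2255852 , -0.93954724, -0.25760883,  0.54014468],
       [-0.97422286, -0.21784524, -0.05859413, -0.22188046],
       [-0.0010669 ,  0.26418638, -0.96447106,  0.37272349],
       [ 0.        ,  0.        ,  0.        ,  1.        ]])}
```

View pics/wrist1.png

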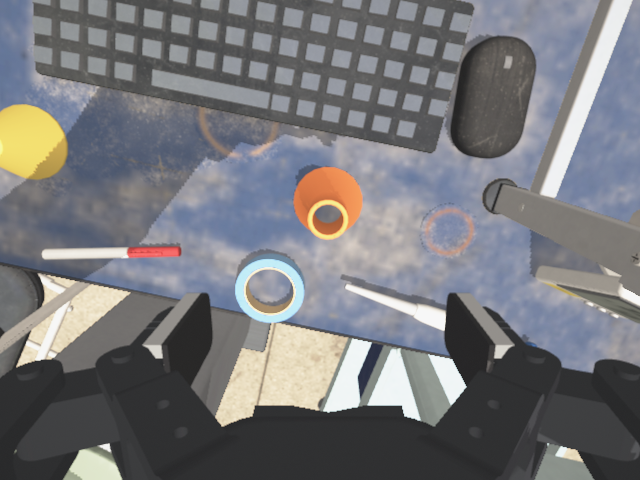

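View pics/scene1.png

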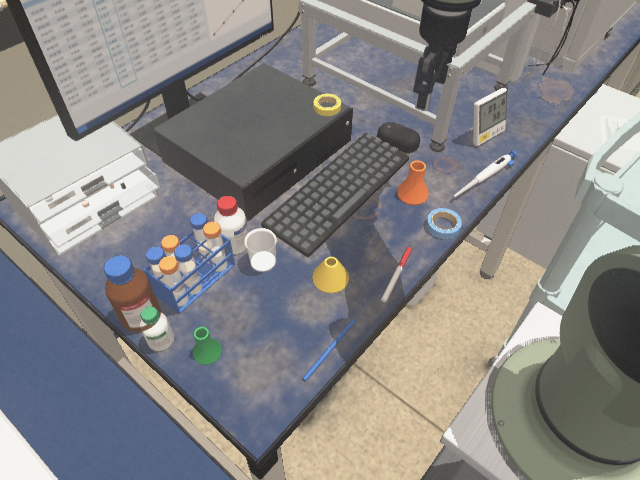

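The wrist view shows the orange sleeve centred in column at about (328,205), with the fingers clear and the tape roll near (269,290). I'll refine the position from this view.

```bash
python3 - <<'E'
from h import *
from workcell import bot
c=bot.calibration('wrist'); s=bot.observe(); print(s['clock'],s['position'])
im=bot.grab_frame('wrist')
m,_=mask(im,'orange',(328,203),50); print((m>0).sum(),fit([(c,m)],'orange',np.array([.474,-.2385])))
m,_=mask(im,'yellow',(28,143),60)
ox=lambda p:None
s=sil(c,'yellow',(.4655,.044)); print('yellow bbox mask',cv2.boundingRect(m),'pred',cv2.boundingRect((s>127).astype(np.uint8)))
E
```

```text
1.8667 [ 0.47471171 -0.23790683  0.23101532]
2421 (array([ 0.4711463 , -0.23711462]), np.float64(0.6169659272217768))
yellow bbox mask (0, 104, 65, 74) pred (0, 100, 68, 76)
```

```bash
sed -i "s/'orange':(4,14)/'orange':(2,19)/" h.py; python3 - <<'E'
from h import *
from workcell import bot
c=bot.calibration('wrist'); s=bot.observe(); print(s['clock'],s['position'])
im=bot.grab_frame('wrist')
m,_=mask(im,'orange',(328,203),50); x,f=fit([(c,m)],'orange',np.array([.474,-.2385]));print((m>0).sum(),x,f)
for col,q in ((255,sil(c,'orange',x)),(0,m)):
    cs,_=cv2.findContours((q>127).astype(np.uint8),0,1); cv2.drawContours(im,cs,-1,(255,col,col),1)
cv2.imwrite('pics/w2.png',cv2.resize(im[150:260,260:400],None,fx=4,fy=4,interpolation=0))
t=cv2.imread('pics/top0.png'); ct=bot.calibration('top')
m,_=mask(t,'orange',(440,257)); print((m>0).sum(),fit([(ct,m)],'orange',np.array([.474,-.2385])))
E
```

```text
1.9167 [ 0.47387613 -0.23903613  0.23102977]
2456 [ 0.47162429 -0.23679879] 0.5897681548189309
677 (array([ 0.47395371, -0.23882075]), np.float64(0.10081385582297912))
```

View pics/w2.png

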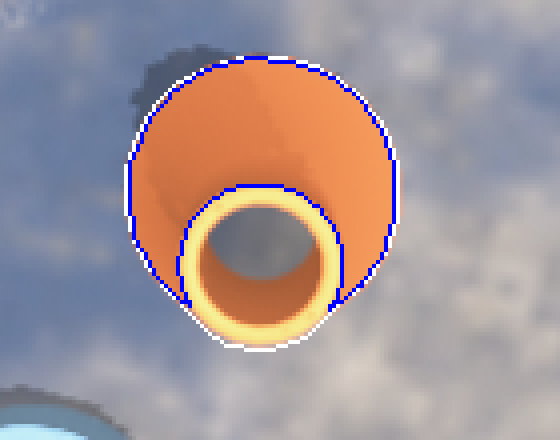

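>>> {"fn": "servo_tool", "kwargs": {"plan": [[0,0,-10,0,-1],[0,0,-25,0,-1],[0,0,-42,0,-1],[0,0,-59,0,-1],[0,0,-76,0,-1],[0,0,-93,0,-1],[-1,0,-108,0,-1],[-1,0,-120,0,-1],[-1,0,-127,0,-1],[-1,0,-130,0,-1]]}}

```text
clock: 2.8
position: [0.4722, -0.2392, 0.1]
tool_rot: [-3.141, 0.001, 0.224]
force: [-0.3, 0.1, 0.2]
grip_width: 0.0854
```

>>> {"fn": "servo_tool", "kwargs": {"plan": [[0,0,-6,0,-1],[0,0,-14,0,-1],[0,0,-24,0,-1],[0,0,-34,0,-1],[0,0,-44,0,-1],[0,0,-52,0,-1],[0,0,-57,0,-1],[0,0,-60,0,-1],[0,0,-60,0,-1],[0,0,-60,0,-1]]}}

```text
clock: 3.63
position: [0.4734, -0.2388, 0.0414]
tool_rot: [3.142, -0.0, 0.225]
force: [-0.0, 0.5, 0.1]
grip_width: 0.0852
```

```bash
python3 - <<'E'
from workcell import bot
import cv2
s=bot.observe()
print({k:s[k] for k in ("clock","position","tool_rot","force","grip_width")})
for n in ("scene","wrist"):
    cv2.imwrite(f"pics/{n}3.png",bot.grab_frame(n))
E
```

```text
{'clock': 3.6333, 'position': array([ 0.47338804, -0.23879578,  0.04135138]), 'tool_rot': array([ 3.14157407e+00, -7.71914845e-05,  2.24763288e-01]), 'force': array([-0.00604169,  0.52066291,  0.05100492]), 'grip_width': 0.08523505240461503}
```

View pics/wrist3.png

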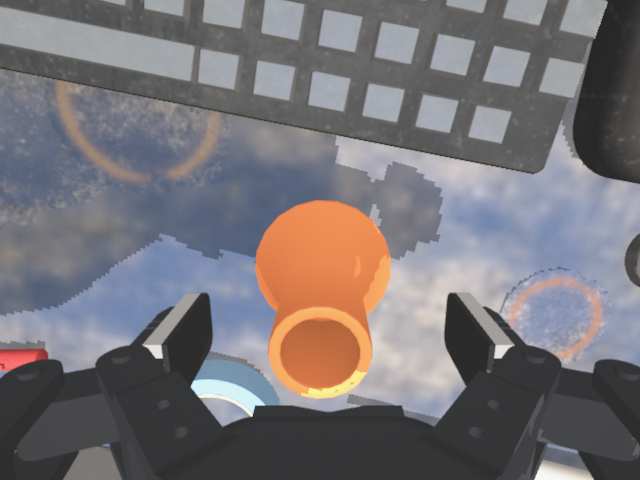

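View pics/scene3.png

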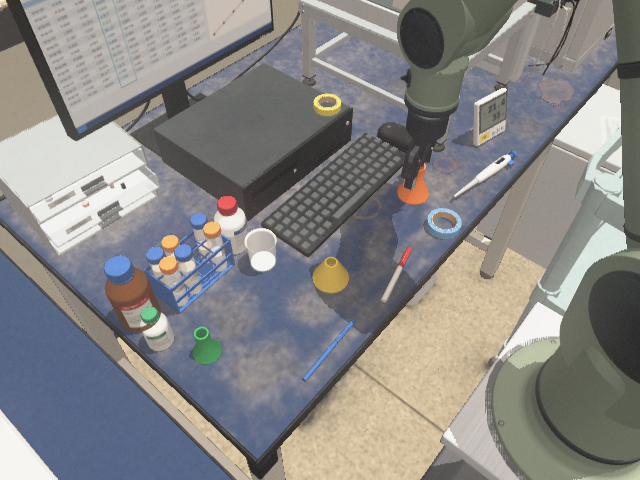

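The neck sits between the pads, with its rim centre at (320,352) and the jaw midline at about column 329. That is 2-3 mm off towards +y. I'll shift +2 mm and close.

>>> {"fn": "servo_tool", "kwargs": {"plan": [[0,1,0,0,-1],[0,2,0,0,-1],[0,2,0,0,-0.5],[0,2,0,0,0],[0,2,0,0,0.2],[0,2,0,0,1],[0,2,0,0,1],[0,2,0,0,1],[0,2,0,0,1],[0,2,0,0,1]], "squeeze": 30}}

```text
clock: 4.57
position: [0.4733, -0.2368, 0.0413]
tool_rot: [3.142, 0.0, 0.225]
force: [-0.5, -0.9, 2.2]
grip_width: 0.032
```

```bash
python3 - <<'E'
from workcell import bot
import cv2
s=bot.observe()
print({k:s[k] for k in ("clock","position","tool_rot","force","grip_width")})
for n in ("wrist",):
    cv2.imwrite(f"pics/{n}4.png",bot.grab_frame(n))
E
```

```text
{'clock': 4.5667, 'position': array([ 0.4732807 , -0.23684954,  0.04134057]), 'tool_rot': array([3.14152930e+00, 1.04939821e-05, 2.24672988e-01]), 'force': array([-0.54345279, -0.89380334,  2.22935529]), 'grip_width': 0.03196192887109347}
```

View pics/wrist4.png

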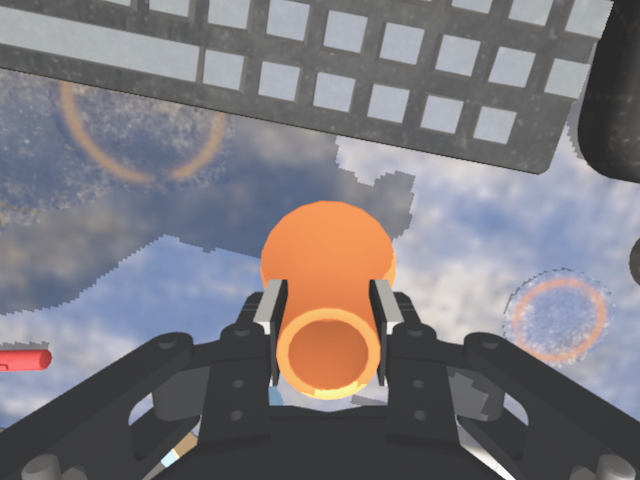

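The grip is confirmed at 32.0 mm. Now I lift and carry it.

>>> {"fn": "servo_tool", "kwargs": {"plan": [[0,0,3,0,1],[0,0,9,0,1],[0,0,18,0,1],[0,0,29,0,1],[0,0,41,0,1],[0,0,54,0,1],[0,0,67,0,1],[0,0,79,0,1],[0,0,87,0,1],[0,0,90,0,1]]}}

```text
clock: 5.45
position: [0.4738, -0.2371, 0.1332]
tool_rot: [3.14, -0.002, 0.225]
force: [0.4, 0.9, -0.6]
grip_width: 0.0315
```

>>> {"fn": "servo_tool", "kwargs": {"plan": [[0,4,0,0,1],[0,12,0,0,1],[-1,24,0,0,1],[-1,38,0,0,1],[-2,53,0,0,1],[-2,68,0,0,1],[-3,83,0,0,1],[-3,98,0,0,1],[-4,113,0,0,1],[-4,128,0,0,1]]}}

```text
clock: 6.28
position: [0.4685, -0.1068, 0.1307]
tool_rot: [-3.141, 0.001, 0.226]
force: [0.1, 0.7, -1.4]
grip_width: 0.0317
```

>>> {"fn": "servo_tool", "kwargs": {"plan": [[-1,15,0,0,1],[-1,30,0,0,1],[-2,45,0,0,1],[-2,60,0,0,1],[-3,75,0,0,1],[-3,90,0,0,1],[-4,105,0,0,1],[-4,118,0,0,1],[-5,129,0,0,1],[-5,138,0,0,1]]}}

```text
clock: 7.12
position: [0.4635, 0.0309, 0.1309]
tool_rot: [-3.141, 0.001, 0.226]
force: [-0.3, -0.6, -1.0]
grip_width: 0.0318
```

>>> {"fn": "servo_tool", "kwargs": {"plan": [[0,6,0,0,1],[0,10,0,0,1],[0,13,0,0,1],[0,15,0,0,1],[0,15,0,0,1],[0,15,0,0,1],[0,15,0,0,1],[0,15,0,0,1],[0,15,0,0,1],[0,15,0,0,1]]}}

```text
clock: 7.95
position: [0.4643, 0.044, 0.1313]
tool_rot: [3.142, 0.0, 0.224]
force: [-0.2, 0.7, -1.0]
grip_width: 0.0314
```

```bash
python3 - <<'E'
from workcell import bot
import cv2,pickle
s=bot.observe()
print({k:s[k] for k in ("clock","position","tool_rot","force","grip_width")})
d={'s':s['position']}
for n in ("scene","top","wrist"):
    d['c'+n]=bot.calibration(n)
    cv2.imwrite(f"pics/{n}5.png",bot.grab_frame(n))
pickle.dump(d,open('d5.pkl','wb'))
E
```

```text
{'clock': 7.95, 'position': array([0.46428318, 0.04404965, 0.13128936]), 'tool_rot': array([3.14157586e+00, 4.57002138e-05, 2.24443252e-01]), 'force': array([-0.17753718,  0.66463008, -1.03464005]), 'grip_width': 0.031363111115864574}
```

View pics/wrist5.png

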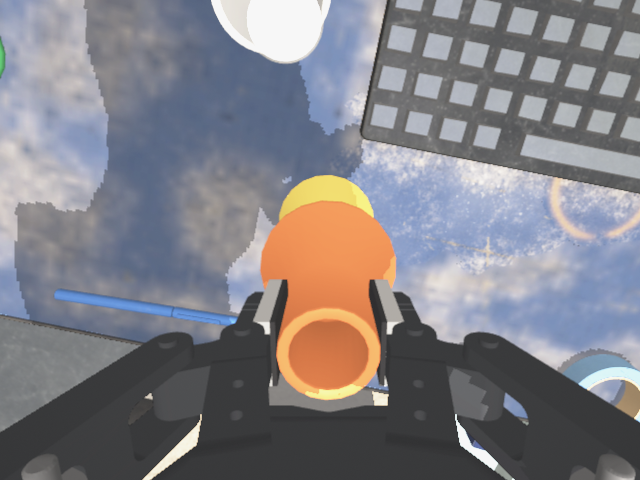

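View pics/scene5.png

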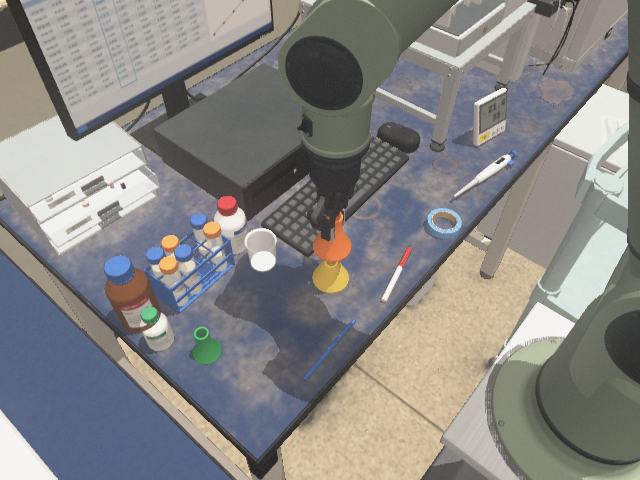

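View pics/top5.png

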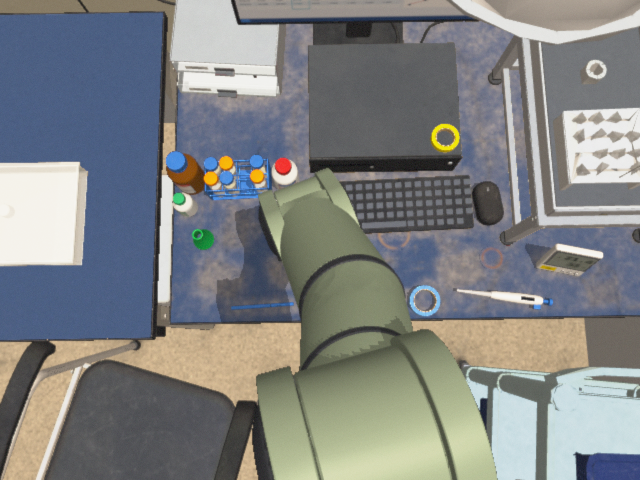

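The wrist view shows the orange foot (arc at columns 261-396, row 265) over the yellow foot arc (columns 280-373, row 200). In the scene view, orange at (333,245) is directly above yellow at (331,275). The arm hides both in the top view. Next I'll measure the offset.

```bash
cat > rel.py <<'E'
from h import *
def hs(im,lo,hi,k):
    h=cv2.cvtColor(im,cv2.COLOR_BGR2HSV); return cv2.inRange(h,(lo,120,40),(hi,255,255))&k
def relfit(im,c,roi,z0,xo,xy,dbg=None):
    k=np.zeros(im.shape[:2],np.uint8); x,y,X,Y=roi; k[y:Y,x:X]=255
    mo=hs(im,2,18,k).astype(float); my=hs(im,19,32,k).astype(float)
    def cost(p):
        so=sil(c,'orange',p[:2],z0)&k; sy=sil(c,'yellow',p[2:])&k; sy=cv2.subtract(sy,so)
        return (np.abs(so-mo).sum()+np.abs(sy-my).sum())/255
    p0=np.r_[xo,xy]; S=[p0]+[p0+.006*np.eye(4)[i] for i in range(4)]
    r=minimize(cost,p0,method='Nelder-Mead',options=dict(initial_simplex=S,xatol=5e-5,fatol=.05,maxiter=600))
    if dbg:
        o=im.copy()
        for q,col in ((sil(c,'orange',r.x[:2],z0),(255,0,255)),(sil(c,'yellow',r.x[2:]),(0,255,0))):
            cs,_=cv2.findContours((q>127).astype(np.uint8),0,1); cv2.drawContours(o,cs,-1,col,1)
        cv2.imwrite(dbg,cv2.resize(o[y-10:Y+20,x-10:X+10],None,fx=3,fy=3,interpolation=0))
    return r.x,r.fun,(mo>0).sum(),(my>0).sum()
E
python3 - <<'E'
from rel import *
import pickle
d=pickle.load(open('d5.pkl','rb'))
for n,roi in (('wrist',(235,170,430,278)),('scene',(300,237,360,300))):
    x,f,a,b=relfit(cv2.imread(f'pics/{n}5.png'),d['c'+n],roi,.09,[.464,.044],[.4655,.044],f'pics/rel_{n}.png')
    print(n,x.round(4),f,a,b,'orange-yellow mm',((x[:2]-x[2:])*1e3).round(1))
a=cv2.imread('pics/rel_wrist.png');b=cv2.imread('pics/rel_scene.png')
h=max(a.shape[0],b.shape[0]); f=lambda i:cv2.copyMakeBorder(i,0,h-i.shape[0],0,0,0)
o=np.hstack([f(a),f(b)]); cv2.imwrite('pics/rel5.png',cv2.resize(o,None,fx=min(1,790/o.shape[1]),fy=min(1,790/o.shape[1])))
E
```

```text
wrist [0.4629 0.0438 0.462  0.0452] 428.2313725490196 8454 1761 orange-yellow mm [ 0.8 -1.4]
scene [0.4668 0.0428 0.4663 0.0441] 157.57254901960783 771 890 orange-yellow mm [ 0.6 -1.3]
```

View pics/rel5.png

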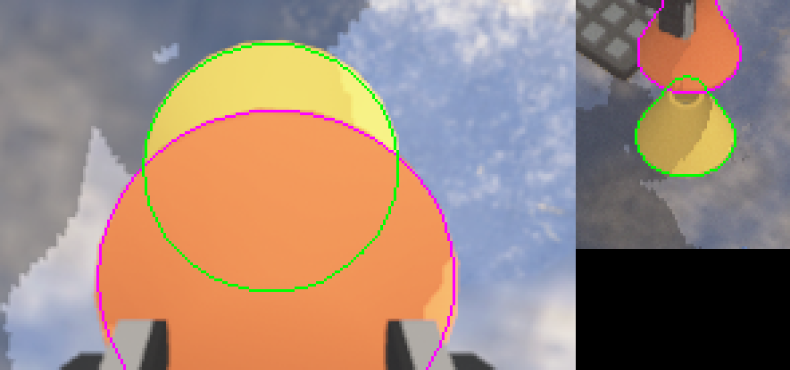

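Both cameras agree that orange is about (+0.7, -1.3) mm off the yellow axis. I'll correct that and lower slowly.

>>> {"fn": "servo_tool", "kwargs": {"plan": [[-0.5,1,-2,0,1],[-0.7,1.3,-6,0,1],[-0.7,1.3,-12,0,1],[-0.7,1.3,-18,0,1],[-0.7,1.3,-24,0,1],[-0.7,1.3,-30,0,1],[-0.7,1.3,-35,0,1],[-0.7,1.3,-38,0,1],[-0.7,1.3,-40,0,1],[-0.7,1.3,-40,0,1]]}}

```text
clock: 8.93
position: [0.4634, 0.0455, 0.0909]
tool_rot: [-3.142, 0.001, 0.225]
force: [-0.0, 0.3, -0.4]
grip_width: 0.0318
```

>>> {"fn": "servo_tool", "kwargs": {"plan": [[0,0,-2,0,1],[0,0,-5,0,1],[0,0,-8,0,1],[0,0,-11,0,1],[0,0,-14,0,1],[0,0,-17,0,1],[0,0,-19,0,1],[0,0,-20,0,1],[0,0,-20,0,1],[0,0,-20,0,1]]}}

```text
clock: 9.77
position: [0.4636, 0.0456, 0.0713]
tool_rot: [-3.142, 0.0, 0.225]
force: [-0.2, 0.3, -1.1]
grip_width: 0.0316
```

```bash
python3 - <<'E'
from rel import *
from workcell import bot
s=bot.observe()
print({k:s[k] for k in ("clock","position","tool_rot","force","grip_width")})
z0=s['position'][2]-.0413
for n,roi in (('wrist',(235,170,430,278)),('scene',(300,240,360,300))):
    c=bot.calibration(n); im=bot.grab_frame(n); cv2.imwrite(f'pics/{n}6.png',im)
    x,f,a,b=relfit(im,c,roi,z0,[.464,.044],[.4655,.044],f'pics/rel6_{n}.png')
    print(n,x.round(4),f,a,b,'orange-yellow mm',((x[:2]-x[2:])*1e3).round(1))
E
```

```text
{'clock': 9.7667, 'position': array([0.46358075, 0.04555434, 0.07127045]), 'tool_rot': array([-3.14152724e+00,  7.99240365e-05,  2.24723855e-01]), 'force': array([-0.21671731,  0.31091179, -1.09470068]), 'grip_width': 0.03164598716191632}
wrist [0.4622 0.0452 0.4626 0.0451] 246.0 8480 1221 orange-yellow mm [-0.4  0.2]
scene [0.4661 0.0443 0.4679 0.0431] 392.45098039215685 860 334 orange-yellow mm [-1.7  1.2]
```

View pics/rel6_scene.png

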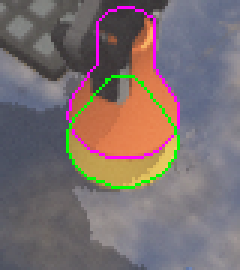

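View pics/wrist6.png

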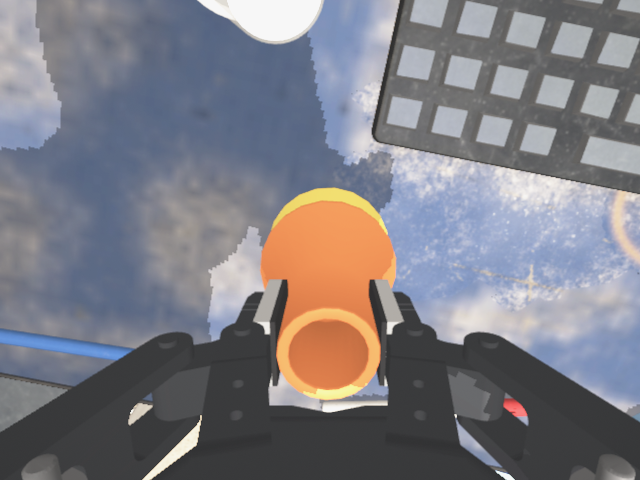

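Alignment is within about 1-2 mm with no contact force. The foot is about 15 mm above the nested height. I'll lower 9 mm more and check the force.

>>> {"fn": "servo_tool", "kwargs": {"plan": [[0,0,-1,0,1],[0,0,-2.5,0,1],[0,0,-4,0,1],[0,0,-5.5,0,1],[0,0,-7,0,1],[0,0,-8,0,1],[0,0,-9,0,1],[0,0,-9,0,1],[0,0,-9,0,1],[0,0,-9,0,1]]}}

```text
clock: 10.7
position: [0.4636, 0.0455, 0.0623]
tool_rot: [-3.142, -0.0, 0.225]
force: [-0.9, -0.2, -1.0]
grip_width: 0.0316
```

```bash
python3 - <<'E'
from rel import *
from workcell import bot
s=bot.observe()
print({k:s[k] for k in ("clock","position","tool_rot","force","grip_width")})
z0=s['position'][2]-.0413
for n,roi in (('wrist',(235,170,430,278)),('scene',(300,240,360,300))):
    c=bot.calibration(n); im=bot.grab_frame(n); cv2.imwrite(f'pics/{n}7.png',im)
    x,f,a,b=relfit(im,c,roi,z0,[.464,.044],[.4655,.044],f'pics/rel7_{n}.png')
    print(n,x.round(4),f,a,b,'orange-yellow mm',((x[:2]-x[2:])*1e3).round(1))
E
```

```text
{'clock': 10.7, 'position': array([0.46360564, 0.04554177, 0.0623203 ]), 'tool_rot': array([-3.14157490e+00, -2.06326600e-05,  2.24803939e-01]), 'force': array([-0.91342495, -0.23796875, -0.99918675]), 'grip_width': 0.03155977981772159}
wrist [0.4621 0.0452 0.4625 0.0451] 236.63529411764705 8487 1024 orange-yellow mm [-0.4  0.1]
scene [0.4658 0.0445 0.4672 0.043 ] 428.9764705882353 868 227 orange-yellow mm [-1.5  1.5]
```

View pics/scene7.png

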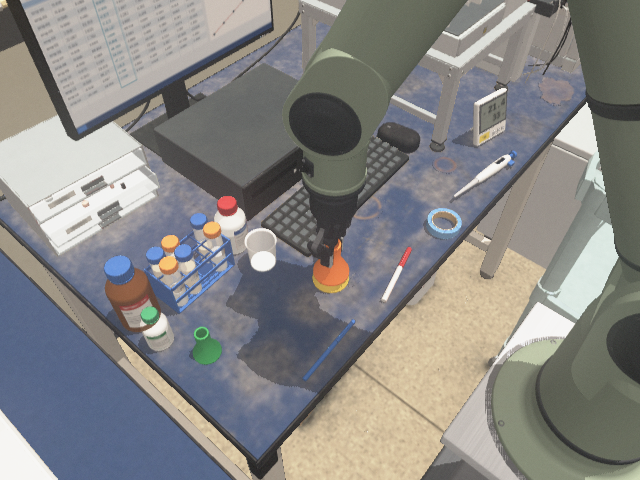

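There is still no contact, and the force reads only the sleeve's weight. I'll lower 2 mm more, to about 4 mm above nested, and release.

>>> {"fn": "servo_tool", "kwargs": {"plan": [[0,0,-1,0,1],[0,0,-2,0,1],[0,0,-2,0,1],[0,0,-2,0,0.2],[0,0,-2,0,0],[0,0,-2,0,-0.3],[0,0,-2,0,-0.6],[0,0,-2,0,-1],[0,0,-2,0,-1],[0,0,-2,0,-1]]}}

```text
clock: 11.63
position: [0.4636, 0.0455, 0.0603]
tool_rot: [-3.142, 0.0, 0.225]
force: [-0.5, 0.5, 0.1]
grip_width: 0.0854
```

```bash
python3 - <<'E'
from workcell import bot
import cv2
s=bot.observe()
print({k:s[k] for k in ("clock","position","force","grip_width")})
for n in ("wrist","scene"):
    cv2.imwrite(f"pics/{n}8.png",bot.grab_frame(n))
E
```

```text
{'clock': 11.6333, 'position': array([0.46358163, 0.04552864, 0.06029433]), 'force': array([-0.54561877,  0.53550055,  0.1195783 ]), 'grip_width': 0.08540905627977541}
```

View pics/wrist8.png

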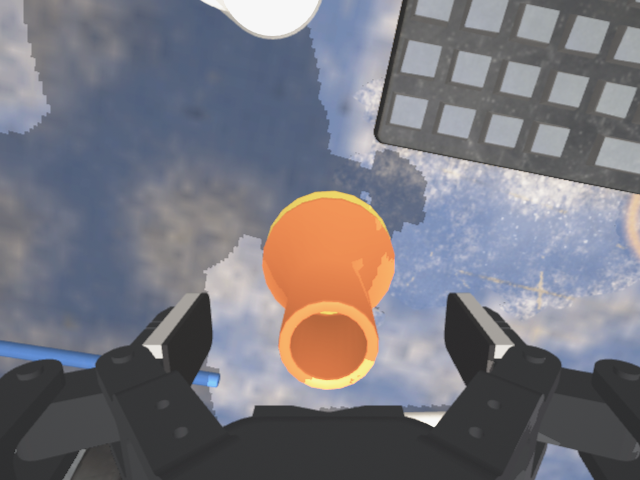

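The sleeve is released, upright and centred (rim at (328,345), foot arc at (328,250)), and the fingers are clear on both sides. Now I retreat straight up.

>>> {"fn": "servo_tool", "kwargs": {"plan": [[0,0,4,0,-1],[0,0,12,0,-1],[0,0,24,0,-1],[0,0,38,0,-1],[0,0,54,0,-1],[0,0,70,0,-1],[0,0,86,0,-1],[0,0,102,0,-1],[0,0,118,0,-1],[0,0,130,0,-1]]}}

```text
clock: 12.57
position: [0.4637, 0.0456, 0.1923]
tool_rot: [3.142, -0.001, 0.225]
force: [0.2, 0.3, 0.9]
grip_width: 0.0856
```

>>> {"fn": "servo_tool", "kwargs": {"plan": [[-2,-10,5,0,-1],[-2,-26,10,0,-1],[-2,-44,10,0,-1],[-2,-62,10,0,-1],[-2,-80,10,0,-1],[-2,-98,10,0,-1],[-2,-116,10,0,-1],[-2,-132,10,0,-1],[-2,-144,10,0,-1],[-2,-150,10,0,-1]]}}

```text
clock: 13.4
position: [0.4614, -0.106, 0.201]
tool_rot: [3.141, -0.0, 0.223]
force: [-0.5, -0.4, 0.7]
grip_width: 0.0853
```

>>> {"fn": "servo_tool", "kwargs": {"plan": [[0,-8,0,0,-1],[0,-24,0,0,-1],[0,-40,0,0,-1],[0,-56,0,0,-1],[0,-70,0,0,-1],[0,-80,0,0,-1],[0,-80,0,0,-1],[0,-80,0,0,-1],[0,-80,0,0,-1],[0,-80,0,0,-1]]}}

```text
clock: 14.23
position: [0.4617, -0.1835, 0.2004]
tool_rot: [-3.141, -0.0, 0.226]
force: [0.0, -0.2, 0.9]
grip_width: 0.0854
```

```bash
python3 - <<'E'
from rel import *
from workcell import bot
s=bot.observe()
print({k:s[k] for k in ("clock","position","force","grip_width")})
for n,roi,g,gn in (('scene',(300,190,360,300),'green',(206,346)),('top',(280,220,350,300),'green',(203,239))):
    c=bot.calibration(n); im=bot.grab_frame(n); cv2.imwrite(f'pics/{n}9.png',im)
    for z in (.010,.015,.020,.025):
        x,f,a,b=relfit(im,c,roi,z,[.4655,.044],[.4655,.044],f'pics/rel9_{n}_{int(z*1e3)}.png')
        print(n,z,x.round(4),round(f),a,b,'o-y mm',((x[:2]-x[2:])*1e3).round(1))
    print('green',fit([(c,mask(im,'green',gn)[0])],'green',np.array([.5237,.2943])))
a,b=cv2.imread('pics/rel9_scene_15.png'),cv2.imread('pics/rel9_top_15.png'); h=max(a.shape[0],b.shape[0]); f=lambda i:cv2.copyMakeBorder(i,0,h-i.shape[0],0,0,0)
cv2.imwrite('pics/rel9.png',np.hstack([f(a),f(b)]))
E
```

```text
{'clock': 14.2333, 'position': array([ 0.46170997, -0.1834791 ,  0.20035439]), 'force': array([ 0.04305443, -0.15851245,  0.85774061]), 'grip_width': 0.08541884608098811}
scene 0.01 [0.4681 0.0424 0.4675 0.0431] 117 1219 146 o-y mm [ 0.6 -0.7]
scene 0.015 [0.4655 0.0454 0.4674 0.0431] 132 1219 146 o-y mm [-1.9  2.3]
scene 0.02 [0.4636 0.0476 0.467  0.0428] 141 1219 146 o-y mm [-3.4  4.8]
scene 0.025 [0.4617 0.0506 0.4677 0.043 ] 148 1219 146 o-y mm [-6.   7.6]
green (array([0.52477142, 0.29489008]), np.float64(0.3485401684184646))
top 0.01 [0.465  0.0446 0.4653 0.0441] 259 583 105 o-y mm [-0.3  0.5]
top 0.015 [0.4644 0.0448 0.4655 0.0446] 262 583 105 o-y mm [-1.1  0.3]
top 0.02 [0.4637 0.0442 0.4654 0.0441] 266 583 105 o-y mm [-1.7  0.1]
top 0.025 [0.4636 0.0445 0.4659 0.0451] 274 583 105 o-y mm [-2.3 -0.6]
green (array([0.5236862 , 0.29422522]), np.float64(0.11706254317445135))
```

View pics/rel9.png

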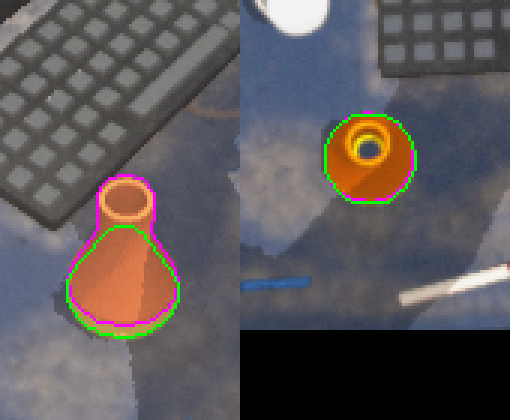

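View pics/scene9.png

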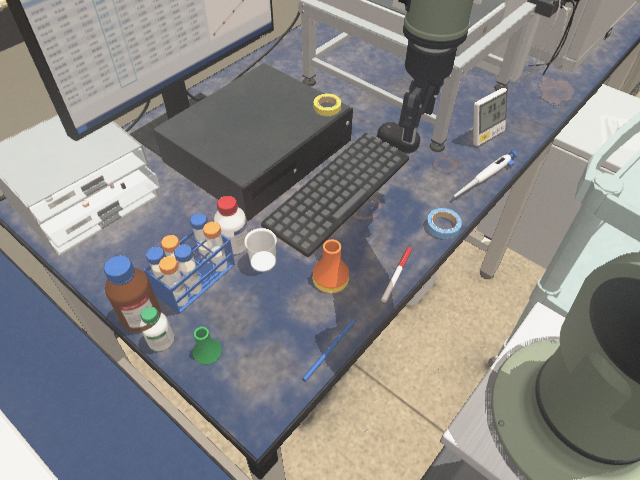

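Orange sits upright and coaxial at about the nested height. Yellow and green have not moved, and the arm is clear. I'm handing in.

```bash
python3 - <<'E'
from workcell import bot
print(bot.job_done(), bot.observe()['clock'])
E
```

```text
the job is handed in; nothing more can be done
the job is handed in; nothing more can be done
```

The orange sleeve is upright over the yellow one, and I handed the job in at about 14.3 s. I gripped it by the neck (32 mm opening), corrected about 1.5 mm of misalignment over the yellow sleeve, and released it about 4 mm above its nested height. The wrist force showed no contact up to the check 2 mm higher.

- **Orange and yellow:** the axes agree within about 1–3 mm. Yellow's fitted position is within about 2 mm of its start, and green's within about 1 mm.
- **Seating height:** the scene view fits best with the orange foot about 10 mm up rather than the stated 15 mm. The top view hardly tells the two apart. At 10 mm the centre point would be about 25 mm above yellow's, still inside the 22–38 mm limit but closer to its lower end. I did not pin the height down further.
- **Camera disagreement:** absolute positions differed by up to about 5 mm between cameras, so I aligned the sleeves using the offset between them as seen in each picture.
- **Robot:** the gripper was open and well clear when I handed in.

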